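# Find the gap that fits the feeler blade

### The job

One of the three gaps in the blue jaw block is set to the feeler blade, one is too tight and one is too slack; inside the identical mouths they cannot be told apart by eye. Take the blade out of its wooden stand by the handle, try it gently in the gaps by feel without ever forcing it, and leave it let go, upright and pushed fully home in the gap where it slides in with a light steady drag. Leave the tape measure, the paste jar, the paper weight, the roll of tape, the glue stick and the squeeze bottle where they are.

Things in the scene. Friction and masses are not known exactly. Their poses are not given: they have to be found in the camera images.
- feeler: Feeler blade, 130 g, upright in the stand. Origin at the middle of its lower tip, z up, x along its width, y through its thickness. Steel blade 24 (x) x 6 (y) mm, round lower edge, z 0 to 42; brass shoulder 44 x 24 mm, z 42 to 47; wooden handle 40 (x) x 20 (y) mm, z 47 to 103: grip it across the 20 mm, fingers closing along y, near z 80. A half turn about z changes nothing.
- blade_stand: Fixed light wooden block 72 x 64 x 58 mm (x, y, z), with a 30 x 11 mm slot 47 mm deep in its top that holds the blade loosely, the blade's shoulder on the block's top. Origin at the centre of its underside; axes parallel to the blade's at the start.
- jaw_block: Fixed blue jaw block, grey top, 58 x 208 x 64 mm (x, y, z). Origin at the centre of its underside. Three gaps open upwards at y = -62, 0, +62 mm; the blade goes straight down, its thickness along the block's y. Mouths alike: 21 mm (y) x 34 mm (x), sloping to a 9 mm throat 10 mm down. Which gap is which differs at every start. Fully home: blade's shoulder on the block's top, tip 42 mm down.
- gap_1 (a point): Centre of the gap mouth at y = -62 mm of the jaw block, level with the block's top (64 mm above the table), axes as the block. It may be the right, the too-tight or the too-slack one.
- gap_2 (a point): Centre of the middle gap mouth of the jaw block, level with the block's top (64 mm above the table), axes as the block. It may be the right, the too-tight or the too-slack one.
- gap_3 (a point): Centre of the gap mouth at y = +62 mm of the jaw block, level with the block's top (64 mm above the table), axes as the block. It may be the right, the too-tight or the too-slack one.
- block_top (a point): Centre of the jaw block's top. Inside the right gap: from 22 to 35 mm below the top the tip opens a sprung leaf, which then presses the blade with about 10 N towards the block's -y side: a steady drag of 2 to 11 N, inwards and outwards, and it stays clamped when let go. Too slack: the 9 mm throat goes on all the way, no drag unless the blade rubs on a wall.
- guard (a joint): Yield in m of the rubber-mounted pad hidden in the too-tight gap, whichever that is. The pad bars that gap: the tip meets it 18 mm below the block's top. 0 at rest; it is pressed down 1 mm for every 4 N and is spoilt beyond 0.0045 (18 N).
- tape_measure: Yellow pocket tape measure 33 x 78 x 60 mm, loose bystander. Origin at the centre of its underside.
- jar_paste: Small cream jar with black lid, 56 mm wide, 55 mm tall, loose bystander. Origin at the centre of its underside.
- weight_1: Dark red paper weight with a knob, 46 x 76 x 49 mm, loose bystander. Origin at the centre of its underside.
- glue_stick: Glue stick, 26 mm wide, 97 mm tall, standing, loose bystander. Origin at the centre of its underside.
- tape_roll_0: Roll of beige paper tape lying flat, 74 mm wide, 19 mm high, loose bystander. Origin at the centre of its underside.
- squeeze_bottle: White squeeze bottle, 70 mm wide, 231 mm tall, standing, loose bystander. Origin at the centre of its underside.
Things that resemble listed ones, but are neither listed nor needed, are in the scene too. What is shaped like the feeler but purple or turquoise is not meant.

How it is judged:
On the way:
1. the blade is drawn up out of the stand (z of feeler in the frame of blade_stand above 0.06 m), for 0.1 s.
At the end, for the whole second after the job is handed in: The blade stands in one of the gaps within 8 mm of its centre, upright within 0.12 rad, its shoulder down on the block's top within 2.5 mm, at rest and let go, and the gap itself grips it: it presses on the block with more than 4 N, as it does only in the gap that fits (z of feeler in the frame of jaw_block between 0.015 and 0.0245 m and (horizontal distance between feeler and gap_1 below 0.008 m or horizontal distance between feeler and gap_2 below 0.008 m or horizontal distance between feeler and gap_3 below 0.008 m) and angle between feeler's own z axis and vertical below 0.12 rad and contact force between feeler and jaw_block above 4 N and linear speed of feeler below 0.02 m/s); the robot touches nothing.
It fails at once if the pad of the too-tight gap was forced (yielded more than 4.5 mm, 18 N) (value of joint guard above 0.0045 m).
It fails at once if the blade was forced against the jaw block (contact forces, wedging included, above 70 N) (contact force between feeler and jaw_block above 70 N).
It fails at once if a bystander was moved by more than 2 cm (distance of any of tape_measure, jar_paste, weight_1, glue_stick, tape_roll_0, squeeze_bottle from where it was at the start of the episode above 0.02 m).
It also fails if it takes over 58 s, if anything falls off the work surface, if the arm or the gripper's body presses on something with over 40 N, if the wrist force passes 120 N, or if a joint passes its speed limit or range.

### The arm

A 7-joint arm with a two-finger parallel gripper is mounted at the origin on the work surface; the furniture and walls round the work are solid. World frame = base frame: x ahead of the robot, y to its left, z up, the work surface at z = 0. Lengths are in m, angles in rad, forces in N, time in s.
With the tool pointing down it reaches from about 0.425 to 0.8 m from the base axis. Payload 8.3 kg.
Tool frame: the origin (TCP) lies between the finger pads; the fingertips stand 19 mm ahead of it and the grasp point (between the pads) is the TCP; z points along the fingers, y is the direction in which the jaws open and shut (so a half turn about z gives the same grasp; the last joint's range is limited). The gripper opens to 85 mm and grips with 20 to 120 N. Pads are 22 mm wide; open, the fingers measure 114 mm over their backs; the gripper's body (76 mm by 85 mm) begins 54 mm behind the grasp point. The pads swing forward as they close: fully open they stand 13 mm farther back than shut.
Start: joints at [1.207, 0.383, 0.016, 1.37, -0.006, 1.388, -0.046], TCP at [0.185, -0.597, 0.25] pointing down, gripper open.
Joint ranges: [-2.95, 2.95], [-0.25, 2.06], [-1.52, 1.56], [0.18, 2.33], [-1.44, 4.58], [0.02, 2.06], [-3.01, 3.01]. Speed limits (rad/s): [2.39, 2.39, 3.01, 3.01, 3.14, 3.14, 3.14].

### API

Orientations are given as a unit quaternion [w, x, y, z].
In Python, from plant import get_state, grab_frame, get_calibration, close_job gives the robot as it stands.
- The arm moves only by the tool apply_moves, never from a script. Its argument "steps" is a list of rows, each an object with "translation": the shift along the tool's x, y, z in units of 0.25 m (1.0 is 0.25 m), a list of three; "rot": the turn, a rotation vector about the tool's x, y, z in units of 180 degrees (1.0 is 180 degrees), a list of three. A call has 1 to 12 rows; each row is the pose to reach, as a shift and turn from the pose commanded when the call began, along the tool's axes at that moment, turning the shorter way round; what a row does not reach only later rows make up. A row lasts 1/8 s, in which the tool goes at most 62.5 mm and 10.7 degrees, less where a joint would pass 70% of its speed; a pose out of reach is approached as far as the arm can. A call with a number of a shift or a turn outside -1 to 1 is refused whole. A call with a gripper value outside its range is refused whole. "hand" is the gripper command: -1 is shut, 1 is fully open, values between are in proportion, set as the call begins (left out, the last holds). The fingers move at their own pace and stop on an object; "force" is the grip in N (left out, the last holds). Time passes only in rows, so rows that repeat a pose let the fingers close. It gives the time, the measured TCP pose, the force and the opening at its end, in the units of the state.
- get_state(): the state, without advancing time (a new reading comes with each control period).
- grab_frame(name): name is "side" or "top" or "wrist"; returns the picture (420x560x3 uint8, red, green, blue); there is no depth.
- get_calibration(name): a dict with "vfov" (degrees; the focal length in pixels is half the picture's height over the tangent of half this angle, whatever the lens; pixels are square), "cx", "cy" (the principal point, pixels), "cam_to_world" (4x4, takes a point from camera to world coordinates); the wrist camera has in their place "T_tool_cam" (4x4, takes a point from camera to tool coordinates, whose origin is the TCP and whose axes are the flange's). Camera axes: x right, y down, z forward; pixel columns grow to the right and rows downward; lengths in m; the calibration is good to about 2 mm. A picture is of the moment at which its call begins: read the wrist's pose just before it. get_calibration takes no time and is no camera call.
- close_job(): hands the job in, once; it reports no verdict.
The state is a dict: "clock": time; "joint_positions": joint angles; "qd": joint speeds; "tau": joint torques, N m; "ee_pos": TCP position; "eef_rot": TCP orientation; "wrist_force": force on the tool from outside, world axes, zero at the start; "wrist_torque": the same for the moment, N m; "finger_gap": finger opening in m.
Only numpy, scipy, OpenCV 4.12 (cv2) and the standard library are available. Lean on these libraries where they do the work, as an engineer would, in place of code of your own. Each camera call takes 0.05 s, during which the arm holds its last target.

## Working session

There is one attempt and no reset: what is moved stays moved. The work goes in short steps, Python scripts to look and compute and a tool call to move; the robot and the scene stay as the last step left them, time stands still between calls to the robot, and variables do not carry over. Pictures are saved under pics/ and viewed, and the job is handed in when it is done.

Besides the shell and the picture viewer there is one more tool, called after "Request:" as name(argument=value, ...), one argument or row to a line, values as JSON. apply_moves: Moves the arm, as the interface text tells. Shifts and turns lie within -1 to 1; 1 stands for 0.25 m of shift or 180 degrees of turn. Its arguments: {"type":"object","properties":{"steps":{"type":"array","items":{"type":"object","properties":{"translation":{"type":"array","items":{"type":"number"}},"rot":{"type":"array","items":{"type":"number"}}}}},"hand":{"type":"number"},"force":{"type":"number"}},"required":["steps"]}

```bash
ls; mkdir -p pics; python3 - <<'E'
from plant import *
import cv2,json
s=get_state();print(s)
for n in ("side","top","wrist"):
    print(n,get_calibration(n))
    cv2.imwrite(f"pics/{n}0.png",cv2.cvtColor(grab_frame(n),cv2.COLOR_RGB2BGR))
E
```

```text
pics
{'clock': 0.0, 'joint_positions': array([ 1.20709413,  0.38426705,  0.01640996,  1.37114834, -0.00631973,
        1.38820117, -0.04647092]), 'qd': array([ 0.00183797,  0.0016484 , -0.00101688, -0.00031774, -0.00016505,
       -0.00214673, -0.00094885]), 'tau': array([ 2.03438340e-04, -6.27610159e+01,  8.44133422e-01, -3.71823549e+01,
        1.64823944e-02,  1.43709153e-02,  4.14920612e-05]), 'ee_pos': array([ 0.18506311, -0.59648787,  0.24926374]), 'eef_rot': array([-9.73680420e-04,  9.88706390e-01,  1.49862272e-01, -1.63200598e-04]), 'wrist_force': array([-0.59039673, -0.46891606,  0.0759323 ]), 'wrist_torque': array([-0.09637238,  0.03765927,  0.01870041]), 'finger_gap': 0.08497889309044014}
side {'vfov': 55.73669205266379, 'cx': 281.96855238503775, 'cy': 211.91936321146503, 'cam_to_world': array([[ 0.964185  , -0.16689675,  0.20613771,  0.27023298],
       [-0.26517418, -0.59055396,  0.76218677, -1.07952982],
       [-0.00547106, -0.78955145, -0.61365998,  0.86267179],
       [ 0.        ,  0.        ,  0.        ,  1.        ]])}
top {'vfov': 49.52126490800522, 'cx': 282.54454389150703, 'cy': 209.24660185567458, 'cam_to_world': array([[-0.01834006, -0.98390823,  0.1777308 ,  0.32707667],
       [-0.99983023,  0.01836371, -0.00151208, -0.11570212],
       [-0.00177605, -0.17772835, -0.98407798,  1.26331332],
       [ 0.        ,  0.        ,  0.        ,  1.        ]])}
wrist {'vfov': 69.6093895064978, 'cx': 281.3276748095611, 'cy': 210.81018765344334, 'T_tool_cam': array([[-2.05384535e-04, -9.63825431e-01, -2.66534233e-01,
         6.79142669e-02],
       [ 9.99999935e-01, -1.18827768e-04, -3.40876653e-04,
         5.79946883e-04],
       [ 2.96873919e-04, -2.66534285e-01,  9.63825392e-01,
        -1.23524570e-01],
       [ 0.00000000e+00,  0.00000000e+00,  0.00000000e+00,
         1.00000000e+00]])}
```

View pics/side0.png

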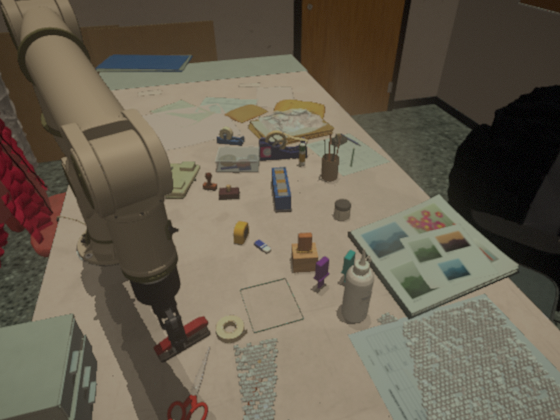

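View pics/top0.png

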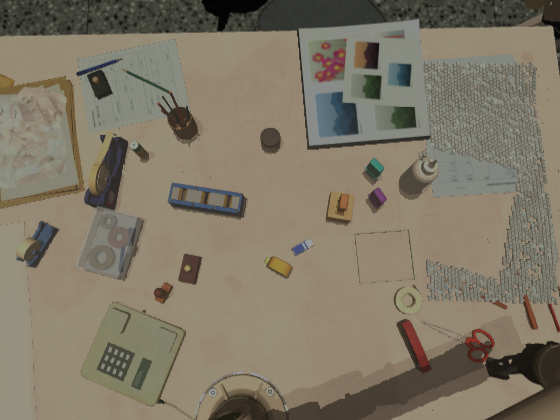

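View pics/wrist0.png

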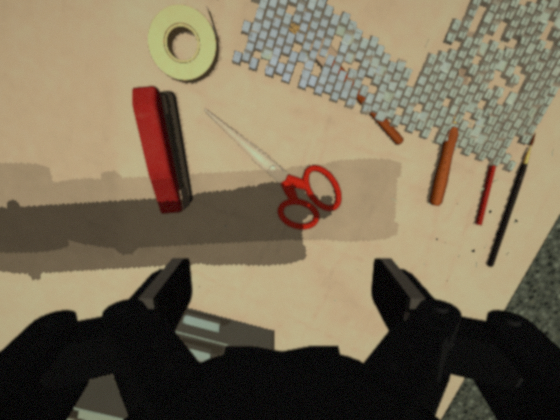

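The top view shows the stand with the feeler at about (341,206) and the jaw block at about (206,199). The purple and turquoise decoys stand next to the stand at (378,197) and (375,168). I'll zoom in and triangulate.

```bash
cat > h.py <<'E'
import numpy as np,cv2
from plant import *
from scipy.spatial.transform import Rotation as R
def Rq(q): return R.from_quat([q[1],q[2],q[3],q[0]]).as_matrix()
def cam(n,s=None):
    c=get_calibration(n); f=210/np.tan(np.radians(c['vfov']/2))
    K=np.array([[f,0,c['cx']],[0,f,c['cy']],[0,0,1]])
    if n=='wrist':
        T=np.eye(4);T[:3,:3]=Rq(s['eef_rot']);T[:3,3]=s['ee_pos'];M=T@c['T_tool_cam']
    else: M=c['cam_to_world']
    return K,M
def ray(KM,p):
    K,M=KM; d=M[:3,:3]@np.linalg.inv(K)@np.array([p[0],p[1],1.]); return M[:3,3],d/np.linalg.norm(d)
def atz(KM,p,z):
    o,d=ray(KM,p); return o+d*(z-o[2])/d[2]
def tri(rs):
    A=0;b=0
    for o,d in rs:
        P=np.eye(3)-np.outer(d,d);A=A+P;b=b+P@o
    x=np.linalg.solve(A,b); return x,[np.linalg.norm((np.eye(3)-np.outer(d,d))@(x-o)) for o,d in rs]
def proj(KM,X):
    K,M=KM; X=np.atleast_2d(X); c=(X-M[:3,3])@M[:3,:3]; p=c@K.T; return p[:,:2]/p[:,2:]
def save(n,name):
    im=cv2.cvtColor(grab_frame(n),cv2.COLOR_RGB2BGR);cv2.imwrite(name,im);return im
E
python3 - <<'E'
import cv2
t=cv2.imread('pics/top0.png');s=cv2.imread('pics/side0.png')
cv2.imwrite('pics/c1.png',cv2.resize(t[140:240,150:400],None,fx=3.2,fy=3.2,interpolation=cv2.INTER_CUBIC))
cv2.imwrite('pics/c2.png',cv2.resize(s[150:300,230:390],None,fx=4,fy=4,interpolation=cv2.INTER_CUBIC))
from h import *
KM=cam('top')
for p,z in (((341,206),.058),((170,195),.064),((243,205),.064),((343,202),.1),((378,197),.1),((375,168),.1),((426,170),.2),((279,267),.05),((271,140),.05),((302,247),.02)): print(p,atz(KM,p,z).round(3))
E
```

```text
(341, 206) [ 0.551 -0.275  0.058]
(170, 195) [0.588 0.185 0.064]
(243, 205) [ 0.557 -0.012  0.064]
(343, 202) [ 0.553 -0.275  0.1  ]
(378, 197) [ 0.565 -0.367  0.1  ]
(375, 168) [ 0.643 -0.363  0.1  ]
(426, 170) [ 0.609 -0.465  0.2  ]
(279, 267) [ 0.391 -0.105  0.05 ]
(271, 140) [ 0.743 -0.089  0.05 ]
(302, 247) [ 0.446 -0.169  0.02 ]
```

View pics/c1.png

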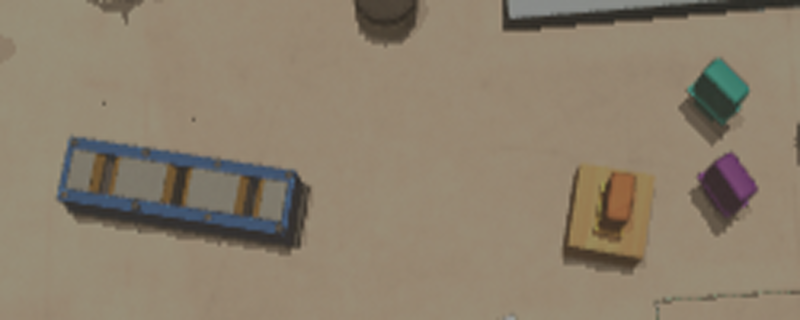

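View pics/c2.png

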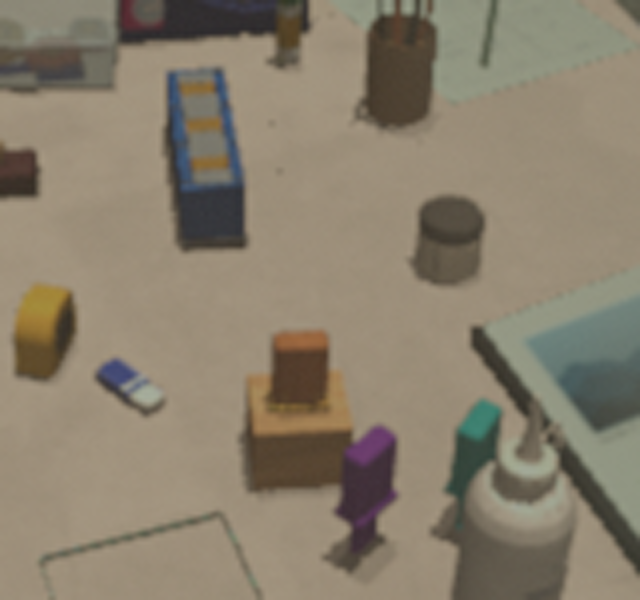

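```bash
python3 - <<'E'
from h import *
KM=cam('top')
def c1(p): return (150+p[0]/3.2-.35,140+p[1]/3.2-.35)
for nm,ps,z in (('stand',[(580,166),(653,177),(641,247),(567,238)],.058),('block',[(72,138),(298,172),(290,235),(62,200)],.064)):
    P=np.array([atz(KM,c1(p),z) for p in ps]);print(nm,P.round(3),P.mean(0).round(4))
    for i in range(4):
        d=P[(i+1)%4]-P[i];print(np.linalg.norm(d).round(4),np.degrees(np.arctan2(d[1],d[0])).round(1))
E
```

```text
stand [[ 0.591 -0.249  0.058]
 [ 0.58  -0.311  0.058]
 [ 0.521 -0.298  0.058]
 [ 0.53  -0.236  0.058]] [ 0.5554 -0.2736  0.058 ]
0.0622 -99.9
0.0611 167.9
0.0623 81.9
0.063 -12.1
block [[ 0.622  0.18   0.064]
 [ 0.589 -0.011  0.064]
 [ 0.535 -0.004  0.064]
 [ 0.569  0.187  0.064]] [0.5788 0.0878 0.064 ]
0.1939 -99.8
0.0541 172.7
0.1942 80.1
0.0538 -7.6
```

Request:
apply_moves(
  steps=[
    {"translation": [0.22, -0.1, 0], "rot": [0, 0, 0.035]},
    {"translation": [0.45, -0.2, 0], "rot": [0, 0, 0.075]},
    {"translation": [0.67, -0.3, 0], "rot": [0, 0, 0.11]},
    {"translation": [0.9, -0.4, 0], "rot": [0, 0, 0.155]},
    {"translation": [0.9, -0.4, 0], "rot": [0, 0, 0.155]},
  ],
  hand=1,
)

```text
clock: 0.78
ee_pos: [0.376, -0.4294, 0.2501]
eef_rot: [-0.001, 0.996, -0.089, 0.001]
wrist_force: [-0.6, 0.1, -0.3]
finger_gap: 0.0856
```

```bash
cat >> h.py <<'E'
def to_tool(s,target,yaw=None):
    M=Rq(s['eef_rot']); d=M.T@(np.array(target)-s['ee_pos'])/.25
    print('trans units',d.round(4))
    y0=np.degrees(np.arctan2(M[1,0],M[0,0]));print('tool x yaw',y0.round(2), 'z axis',M[:,2].round(4))
    if yaw is not None: print('rot z units',round((y0-yaw)/180,4))
E
python3 -c "
from h import *
s=get_state();print(s['ee_pos'],s['clock'],s['wrist_force']);to_tool(s,[.555,-.274,.25],-10)"
```

```text
[ 0.37595259 -0.42941126  0.25008714] 0.775 [-0.64731981  0.10407568 -0.26810775]
trans units [ 0.595  -0.7385  0.0033]
tool x yaw -10.18 z axis [ 0.0019  0.0025 -1.    ]
rot z units -0.001
```

Request:
apply_moves(
  steps=[
    {"translation": [0.15, -0.18, 0]},
    {"translation": [0.3, -0.37, 0]},
    {"translation": [0.45, -0.55, 0]},
    {"translation": [0.6, -0.74, 0]},
    {"translation": [0.6, -0.74, 0]},
    {"translation": [0.6, -0.74, 0]},
  ],
)

```text
$.steps[0]: bad value
```

```bash
python3 - <<'E'
from h import *
s=get_state();print(repr(s['ee_pos']),s['clock'],s['wrist_force'].round(2),np.abs(s['qd']).max()); np.save('s1.npy',np.r_[s['ee_pos'],s['eef_rot']])
save('wrist','pics/w1.png')
E
```

```text
array([ 0.37595259, -0.42941126,  0.25008714]) 0.775 [-0.65  0.1  -0.27] 0.13674174194723762
```

View pics/w1.png

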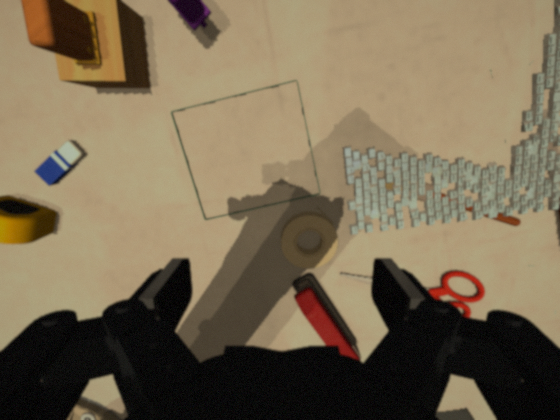

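The move was refused because each row needs a "rot". I'll send it again.

Request:
apply_moves(
  steps=[
    {"translation": [0.15, -0.18, 0], "rot": [0, 0, 0]},
    {"translation": [0.3, -0.37, 0], "rot": [0, 0, 0]},
    {"translation": [0.45, -0.55, 0], "rot": [0, 0, 0]},
    {"translation": [0.6, -0.74, 0], "rot": [0, 0, 0]},
    {"translation": [0.6, -0.74, 0], "rot": [0, 0, 0]},
    {"translation": [0.6, -0.74, 0], "rot": [0, 0, 0]},
  ],
)

```text
clock: 1.58
ee_pos: [0.551, -0.2825, 0.2498]
eef_rot: [0.0, 0.996, -0.094, -0.001]
wrist_force: [-0.3, 0.1, -0.2]
finger_gap: 0.0852
```

```bash
python3 - <<'E'
from h import *
s=get_state();print(repr(s['ee_pos']),s['clock'],s['wrist_force'].round(2),np.abs(s['qd']).max()); np.save('s1.npy',np.r_[s['ee_pos'],s['eef_rot']])
save('wrist','pics/w2.png')
E
```

```text
array([ 0.55103342, -0.28252869,  0.24978006]) 1.575 [-0.34  0.13 -0.2 ] 0.021649460964506786
```

View pics/w2.png

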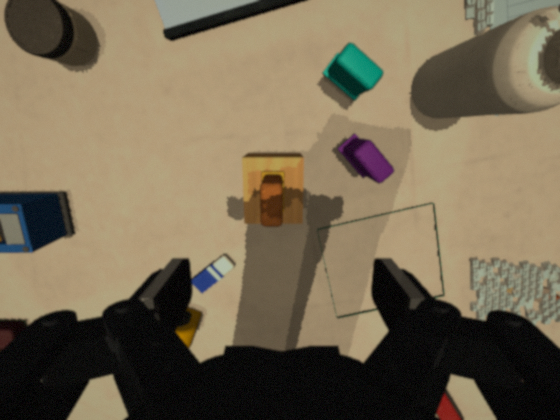

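```bash
python3 - <<'E'
import cv2
t=cv2.imread('pics/w2.png')
cv2.imwrite('pics/w2c.png',cv2.resize(t[140:240,220:320],None,fx=6,fy=6,interpolation=cv2.INTER_CUBIC))
E
```

```text
(no output)
```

View pics/w2c.png

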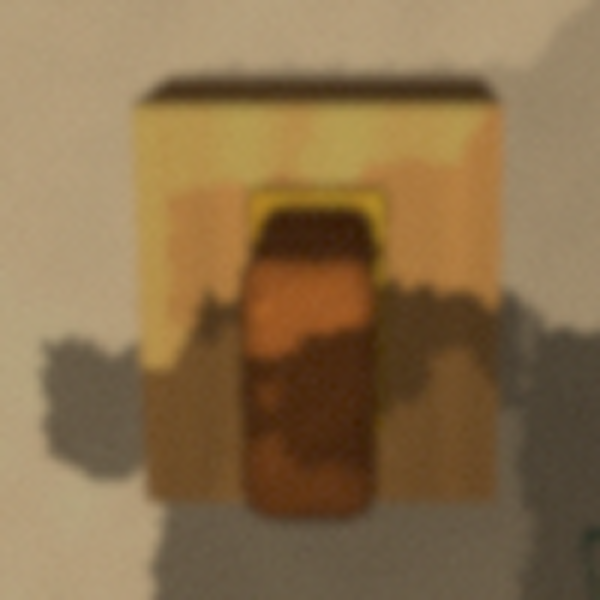

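```bash
python3 - <<'E'
from h import *
a=np.load('s1.npy');s=dict(ee_pos=a[:3],eef_rot=a[3:])
KM=cam('wrist',s)
c=lambda p:(220+(p[0]+.5)/6-.5,140+(p[1]+.5)/6-.5)
P=np.array([atz(KM,c(p),.058) for p in [(137,103),(500,103),(497,500),(147,500)]]);print(P.round(4),P.mean(0))
for i in range(4):
    d=P[(i+1)%4]-P[i];print(np.linalg.norm(d).round(4),np.degrees(np.arctan2(d[1],d[0])).round(1))
H=np.array([atz(KM,c(p),.119) for p in [(245,265),(375,265),(378,512),(243,512)]]);print(H.round(4),H.mean(0))
for i in range(4):
    d=H[(i+1)%4]-H[i];print(np.linalg.norm(d).round(4),np.degrees(np.arctan2(d[1],d[0])).round(1))
print(atz(KM,c((311,388)),.119)); to_tool(s,[H.mean(0)[0],H.mean(0)[1],.19],-10.5)
# jaw block end corners
E
```

```text
[[ 0.5963 -0.2506  0.058 ]
 [ 0.5847 -0.3119  0.058 ]
 [ 0.5141 -0.2994  0.058 ]
 [ 0.526  -0.2366  0.058 ]] [ 0.55527359 -0.27464644  0.058     ]
0.0624 -100.7
0.0717 169.9
0.0639 79.2
0.0717 -11.3
[[ 0.5755 -0.2694  0.119 ]
 [ 0.572  -0.2875  0.119 ]
 [ 0.5357 -0.2811  0.119 ]
 [ 0.5394 -0.2615  0.119 ]] [ 0.55563182 -0.27486829  0.119     ]
0.0185 -100.7
0.0369 170.0
0.0199 79.2
0.0369 -12.3
[ 0.5560258  -0.27505651  0.119     ]
trans units [ 0.0127 -0.0337  0.2391]
tool x yaw -10.73 z axis [-1.4e-03 -7.0e-04 -1.0e+00]
rot z units -0.0013
```

Request:
apply_moves(
  steps=[
    {"translation": [0.013, -0.034, 0.1], "rot": [0, 0, 0]},
    {"translation": [0.013, -0.034, 0.24], "rot": [0, 0, 0]},
    {"translation": [0.013, -0.034, 0.24], "rot": [0, 0, 0]},
    {"translation": [0.013, -0.034, 0.24], "rot": [0, 0, 0]},
  ],
  hand=0.4,
)

```text
clock: 2.12
ee_pos: [0.5565, -0.2747, 0.1918]
eef_rot: [0.0, 0.996, -0.094, 0.001]
wrist_force: [-0.5, -0.8, 1.5]
finger_gap: 0.0597
```

```bash
python3 - <<'E'
from h import *
s=get_state();print(repr(s['ee_pos']),s['clock'],s['wrist_force'].round(2),s['finger_gap']); np.save('s2.npy',np.r_[s['ee_pos'],s['eef_rot']])
t=save('wrist','pics/w3.png')
cv2.imwrite('pics/w3c.png',cv2.resize(t[100:300,180:380],None,fx=3,fy=3,interpolation=cv2.INTER_CUBIC))
E
```

```text
array([ 0.5564993 , -0.27466149,  0.19176987]) 2.125 [-0.51 -0.76  1.5 ] 0.05970210472320388
```

View pics/w3c.png

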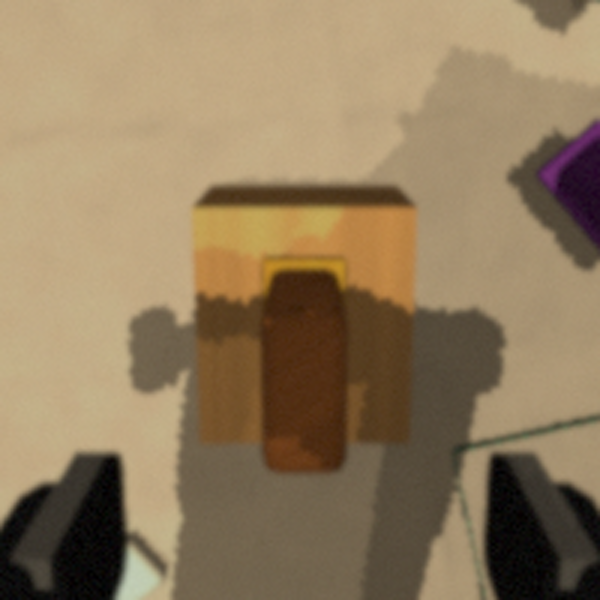

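```bash
python3 - <<'E'
from h import *
K=[]
for f in ('s1.npy','s2.npy'):
    a=np.load(f);K.append(cam('wrist',dict(ee_pos=a[:3],eef_rot=a[3:])))
c2=lambda p:(220+(p[0]+.5)/6-.5,140+(p[1]+.5)/6-.5)
c3=lambda p:(180+(p[0]+.5)/3-.5,100+(p[1]+.5)/3-.5)
for a,b in (((245,512),(264,467)),((376,512),(346,467)),((137,103),(193,207)),((500,103),(415,207)),((147,500),(201,441)),((497,500),(410,441))):
    print(tri([ray(K[0],c2(a)),ray(K[1],c3(b))]))
P=np.array([atz(K[1],c3(p),.058) for p in [(193,207),(415,207),(410,441),(201,441)]]);print(P.mean(0))
print(atz(K[1],c3((304.5,388)),.119))
to_tool(get_state(),[.5557,-.2748,.096],-10.7)
E
```

```text
(array([ 0.53751017, -0.26115617,  0.11308752]), [np.float64(0.00012498845933975764), np.float64(0.00012498845933973381)])
(array([ 0.53403434, -0.28061287,  0.1136743 ]), [np.float64(0.00012839722378805114), np.float64(0.0001283972237879424)])
(array([ 0.59675999, -0.25134571,  0.06445384]), [np.float64(0.0001947917023569315), np.float64(0.00019479170235696465)])
(array([ 0.58521359, -0.31158067,  0.06376923]), [np.float64(8.516317206773403e-05), np.float64(8.516317206789694e-05)])
(array([ 0.52547298, -0.23643937,  0.05614513]), [np.float64(0.000155775244235867), np.float64(0.00015577524423596953)])
(array([ 0.51388178, -0.29945733,  0.05725082]), [np.float64(5.718983020411133e-05), np.float64(5.7189830204198056e-05)])
[ 0.55518953 -0.27467878  0.058     ]
[ 0.55741761 -0.27503515  0.119     ]
trans units [-0.0059  0.0024  0.385 ]
tool x yaw -10.76 z axis [ 0.0022 -0.0013 -1.    ]
rot z units -0.0003
```

Request:
apply_moves(
  steps=[
    {"translation": [-0.006, 0.002, 0.13], "rot": [0, 0, 0]},
    {"translation": [-0.006, 0.002, 0.27], "rot": [0, 0, 0]},
    {"translation": [-0.006, 0.002, 0.385], "rot": [0, 0, 0]},
    {"translation": [-0.006, 0.002, 0.385], "rot": [0, 0, 0]},
    {"translation": [-0.006, 0.002, 0.385], "rot": [0, 0, 0]},
  ],
)

```text
clock: 2.8
ee_pos: [0.5565, -0.2738, 0.0963]
eef_rot: [0.0, 0.996, -0.093, 0.001]
wrist_force: [0.4, -0.2, -0.1]
finger_gap: 0.0596
```

Request:
apply_moves(
  steps=[
    {"translation": [0, 0, 0], "rot": [0, 0, 0]},
    {"translation": [0, 0, 0], "rot": [0, 0, 0]},
    {"translation": [0, 0, 0], "rot": [0, 0, 0]},
    {"translation": [0, 0, 0], "rot": [0, 0, 0]},
    {"translation": [0, 0, 0], "rot": [0, 0, 0]},
    {"translation": [0, 0, 0], "rot": [0, 0, 0]},
  ],
  hand=-1,
  force=60,
)

```text
clock: 3.55
ee_pos: [0.5559, -0.2734, 0.0953]
eef_rot: [0.0, 0.996, -0.093, 0.001]
wrist_force: [-0.9, -0.2, 6.6]
finger_gap: 0.0195
```

```bash
python3 - <<'E'
from h import *
s=get_state();print(repr(s['ee_pos']),s['clock'],s['wrist_force'].round(2),s['finger_gap']); to_tool(s,s['ee_pos']+[0,0,.1])
E
```

```text
array([ 0.55590416, -0.2734054 ,  0.09527529]) 3.55 [-0.9  -0.21  6.55] 0.019523827826565022
trans units [ 7.e-04  2.e-04 -4.e-01]
tool x yaw -10.67 z axis [ 1.6e-03 -7.0e-04 -1.0e+00]
```

Request:
apply_moves(
  steps=[
    {"translation": [0, 0, -0.08], "rot": [0, 0, 0]},
    {"translation": [0, 0, -0.22], "rot": [0, 0, 0]},
    {"translation": [0, 0, -0.36], "rot": [0, 0, 0]},
    {"translation": [0, 0, -0.48], "rot": [0, 0, 0]},
    {"translation": [0, 0, -0.48], "rot": [0, 0, 0]},
    {"translation": [0, 0, -0.48], "rot": [0, 0, 0]},
  ],
)

```text
clock: 4.3
ee_pos: [0.5548, -0.2729, 0.2129]
eef_rot: [-0.0, 0.996, -0.093, -0.001]
wrist_force: [-0.2, -0.1, -1.5]
finger_gap: 0.0193
```

```bash
python3 - <<'E'
from h import *
s=get_state();print(repr(s['ee_pos']),s['clock'],s['wrist_force'].round(2),s['wrist_torque'].round(2),s['finger_gap']); to_tool(s,[.57,-.06,.216],-10)
t=save('wrist','pics/w4.png'); np.save('s4.npy',np.r_[s['ee_pos'],s['eef_rot']])
E
```

```text
array([ 0.55479218, -0.27295   ,  0.21287154]) 4.3 [-0.15 -0.1  -1.51] [-0.06  0.05  0.  ] 0.01928693920600756
trans units [-0.0979 -0.8483 -0.012 ]
tool x yaw -10.67 z axis [-1.5e-03  7.0e-04 -1.0e+00]
rot z units -0.0037
```

View pics/w4.png

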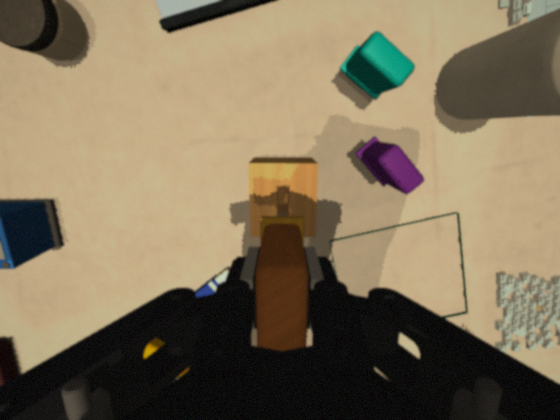

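Request:
apply_moves(
  steps=[
    {"translation": [-0.06, -0.18, -0.04], "rot": [0, 0, 0]},
    {"translation": [-0.12, -0.4, -0.08], "rot": [0, 0, 0]},
    {"translation": [-0.18, -0.62, -0.12], "rot": [0, 0, 0]},
    {"translation": [-0.24, -0.84, -0.15], "rot": [0, 0, 0]},
    {"translation": [-0.28, -1.0, -0.15], "rot": [0, 0, 0]},
    {"translation": [-0.28, -1.0, -0.15], "rot": [0, 0, 0]},
    {"translation": [-0.28, -1.0, -0.15], "rot": [0, 0, 0]},
  ],
)

```text
clock: 5.22
ee_pos: [0.5324, -0.0153, 0.2505]
eef_rot: [0.0, 0.996, -0.093, -0.001]
wrist_force: [-0.9, -0.3, -1.2]
finger_gap: 0.0195
```

```bash
python3 - <<'E'
from h import *
s=get_state();print(repr(s['ee_pos']),s['clock'],s['wrist_force'].round(2),np.abs(s['qd']).max()); to_tool(s,[.535,.088,.25],-10)
t=save('wrist','pics/w5.png'); np.save('s5.npy',np.r_[s['ee_pos'],s['eef_rot']])
E
```

```text
array([ 0.5323668 , -0.01530636,  0.25047452]) 5.225 [-0.94 -0.32 -1.18] 0.019714799361005363
trans units [-0.0663 -0.408   0.0017]
tool x yaw -10.69 z axis [-1.9e-03 -4.0e-04 -1.0e+00]
rot z units -0.0038
```

View pics/w5.png

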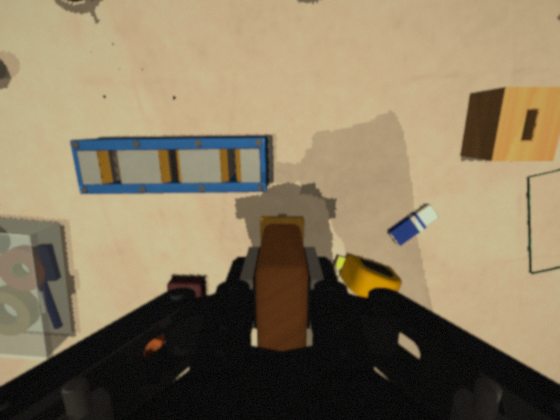

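Request:
apply_moves(
  steps=[
    {"translation": [-0.05, -0.2, 0], "rot": [0, 0, 0]},
    {"translation": [-0.06, -0.4, 0], "rot": [0, 0, 0]},
    {"translation": [-0.06, -0.6, 0], "rot": [0, 0, 0]},
    {"translation": [-0.06, -0.6, 0], "rot": [0, 0, 0]},
    {"translation": [-0.06, -0.6, 0], "rot": [0, 0, 0]},
  ],
)

```text
clock: 5.9
ee_pos: [0.5461, 0.1338, 0.2509]
eef_rot: [0.001, 0.996, -0.094, -0.0]
wrist_force: [-0.8, -0.9, -0.4]
finger_gap: 0.0197
```

```bash
python3 - <<'E'
from h import *
s=get_state();print(repr(s['ee_pos']),s['clock'],s['wrist_force'].round(2),np.abs(s['qd']).max()); to_tool(s,[.535,.088,.25],-10)
t=save('wrist','pics/w6.png'); np.save('s6.npy',np.r_[s['ee_pos'],s['eef_rot']])
a=cv2.imread('pics/w5.png')[120:210,60:290]
b=t[110:220,200:430]
cv2.imwrite('pics/w5c.png',cv2.resize(a,None,fx=3.4,fy=3.4,interpolation=cv2.INTER_CUBIC))
cv2.imwrite('pics/w6c.png',cv2.resize(b,None,fx=3.4,fy=3.4,interpolation=cv2.INTER_CUBIC))
E
```

```text
array([0.54614148, 0.13377719, 0.25090214]) 5.9 [-0.84 -0.94 -0.4 ] 0.017278073868719383
trans units [-0.0095  0.1882  0.0038]
tool x yaw -10.79 z axis [-1.e-03 -9.e-04 -1.e+00]
rot z units -0.0044
```

View pics/w6.png

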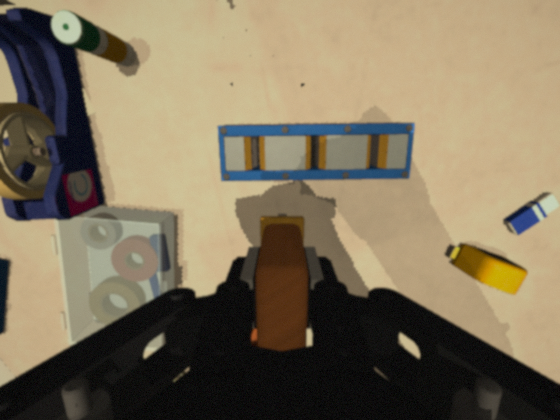

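View pics/w5c.png

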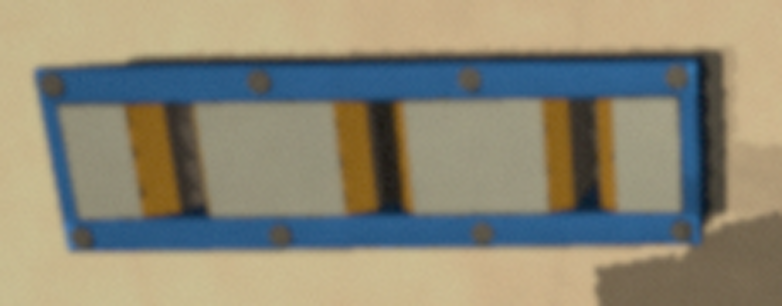

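View pics/w6c.png

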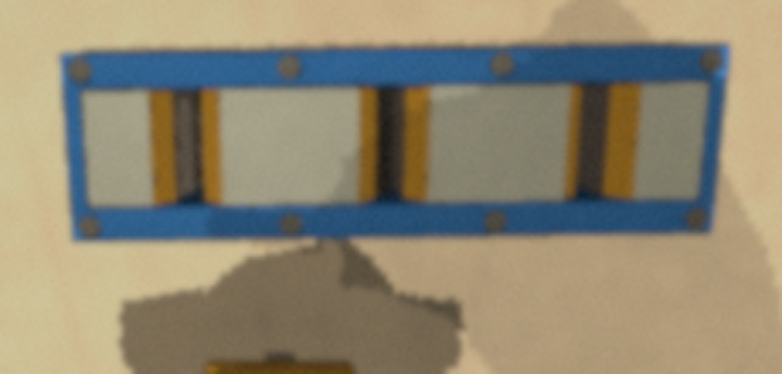

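```bash
cat > fit.py <<'E'
from h import *
from scipy.optimize import least_squares
K=[]
for f in ('s5.npy','s6.npy'):
    a=np.load(f);K.append(cam('wrist',dict(ee_pos=a[:3],eef_rot=a[3:])))
c5=lambda p:(60+(p[0]+.5)/3.4-.5,120+(p[1]+.5)/3.4-.5)
c6=lambda p:(200+(p[0]+.5)/3.4-.5,110+(p[1]+.5)/3.4-.5)
# corners: (+x,+y),( +x,-y),(-x,-y),(-x,+y)
C=np.array([[.029,.104],[.029,-.104],[-.029,-.104],[-.029,.104]])
A=np.array([c5(p) for p in [(37,69),(697,60),(699,244),(70,250)]])
B=np.array([c6(p) for p in [(62,55),(727,46),(712,233),(75,238)]])
G5=[c5(p) for p in [(137,158),(200,158),(342,158),(406,158),(550,158),(612,158)]]
G6=[c6(p) for p in [(152,145),(218,145),(362,145),(427,145),(570,145),(637,145)]]
def top(p):
    x,y,t,z=p;c,s=np.cos(t),np.sin(t)
    return np.c_[C@np.array([[c,-s],[s,c]]).T+[x,y],np.full(4,z)]
def res(p,ks=(0,1)):
    return np.concatenate([(proj(K[k],top(p))-(A,B)[k]).ravel() for k in ks])
r=least_squares(res,[.58,.088,-.15,.064]);print(r.x,np.degrees(r.x[2]),r.fun.round(1))
for ks in ((0,),(1,),(0,1)):
    r=least_squares(lambda q:res([*q,.064],ks),[.58,.088,-.15]);print(ks,r.x.round(4),np.degrees(r.x[2]).round(2),np.abs(r.fun).max().round(2))
x,y,t=r.x;c,s=np.cos(t),np.sin(t)
for k,G in ((0,G5),(1,G6)):
    P=np.array([atz(K[k],g,.064)[:2] for g in G])-[x,y]
    L=P@np.array([[c,-s],[s,c]]);print((L*1000).round(1).tolist())
for yy in (-.062,0,.062): print(x-s*yy,y+c*yy)
E
python3 fit.py
```

```text
[ 0.58111378  0.09317819 -0.17581734  0.04848048] -10.07359172772039 [ 0.7 -0.7  4.9 -0.3  5.5 -0.1  1.5  0.2 -5.4 -0.3 -0.4 -0.3 -1.5  0.3
 -5.3  1.2]
(0,) [ 0.5816  0.0909 -0.17  ] -9.74 7.71
(1,) [ 0.5815  0.0915 -0.1787] -10.24 8.02
(0, 1) [ 0.5815  0.0912 -0.1744] -9.99 8.24
[[1.8, 71.3], [1.6, 52.4], [1.0, 9.7], [0.8, -9.5], [0.3, -52.8], [0.0, -71.5]]
[[1.8, 72.2], [1.5, 52.6], [0.9, 9.7], [0.6, -9.6], [0.0, -52.2], [-0.2, -72.1]]
0.5707858616805248 0.0301331893162953
0.5815451635658884 0.09119248363697684
0.5923044654512519 0.15225177795765837
```

```bash
cat >> fit.py <<'E'
print('free size')
def top2(p):
    x,y,t,a,b,z=p;c,s=np.cos(t),np.sin(t);C=np.array([[a,b],[a,-b],[-a,-b],[-a,b]])
    return np.c_[C@np.array([[c,-s],[s,c]]).T+[x,y],np.full(4,z)]
r=least_squares(lambda p:np.concatenate([(proj(K[k],top2(p))-(A,B)[k]).ravel() for k in (0,1)]),[.58,.09,-.17,.029,.1,.064]);print(r.x.round(4),np.degrees(r.x[2]),r.fun.round(1))
r=least_squares(lambda p:np.concatenate([(proj(K[k],top2([*p,.064]))-(A,B)[k]).ravel() for k in (0,1)]),[.58,.09,-.17,.029,.1]);print(r.x.round(4),np.degrees(r.x[2]),r.fun.round(1))
x,y,t=r.x[:3];c,s=np.cos(t),np.sin(t)
# gap mouth ends along x (row extents)
for k,f,ps in ((0,c5,[(150,103),(160,217),(360,102),(372,215),(570,98),(580,212)]),(1,c6,[(180,88),(187,205),(393,86),(393,204),(603,85),(600,200)])):
    P=np.array([atz(K[k],f(g),.064)[:2] for g in ps])-[x,y]
    L=P@np.array([[c,-s],[s,c]]);print((L*1000).round(1).tolist())
for yy in (-.062,0,.062): print(x-s*yy,y+c*yy)
E
python3 fit.py|sed -n '/free/,$p'
```

```text
free size
[ 0.5822  0.0912 -0.1765  0.0273  0.0974  0.0624] -10.111724766483576 [-0.2 -0.1 -0.4  0.5  0.3 -0.1  0.4 -0.   0.  -0.3  0.6 -0.1 -0.5 -0.4
 -0.2  0.4]
[ 0.5823  0.091  -0.1765  0.0272  0.0969] -10.11187842847921 [-0.5 -0.  -0.8  0.6 -0.1 -0.1  0.   0.   0.4 -0.3  1.  -0.1 -0.2 -0.4
  0.1  0.4]
[[17.0, 64.8], [-17.2, 67.5], [16.7, 2.5], [-17.2, 2.7], [17.2, -59.8], [-16.9, -60.9]]
[[17.2, 63.3], [-17.1, 62.5], [17.0, 0.9], [-17.6, 0.2], [16.6, -60.7], [-17.1, -62.2]]
0.5714396440328622 0.029950516593431974
0.5823250353219829 0.09098745832942277
0.5932104266111036 0.15202440006541357
```

```bash
python3 - <<'E'
from h import *
to_tool(get_state(),[.5932,.1520,.155],-10.1)
E
```

```text
trans units [ 0.1707 -0.1096  0.384 ]
tool x yaw -10.85 z axis [-7.0e-04 -1.1e-03 -1.0e+00]
rot z units -0.0042
```

Request:
apply_moves(
  steps=[
    {"translation": [0.1, -0.06, 0], "rot": [0, 0, -0.004]},
    {"translation": [0.171, -0.11, 0.1], "rot": [0, 0, -0.004]},
    {"translation": [0.171, -0.11, 0.25], "rot": [0, 0, -0.004]},
    {"translation": [0.171, -0.11, 0.38], "rot": [0, 0, -0.004]},
    {"translation": [0.171, -0.11, 0.38], "rot": [0, 0, -0.004]},
    {"translation": [0.171, -0.11, 0.38], "rot": [0, 0, -0.004]},
    {"translation": [0.171, -0.11, 0.38], "rot": [0, 0, -0.004]},
  ],
)

```text
clock: 6.82
ee_pos: [0.594, 0.1546, 0.1587]
eef_rot: [-0.0, 0.996, -0.087, 0.002]
wrist_force: [-0.4, -0.4, -1.2]
finger_gap: 0.019
```

```bash
cat > st.py <<'E'
from h import *
import sys
BC=np.array([.5823,.0910]);t=np.radians(-10.1)
Rb=np.array([[np.cos(t),-np.sin(t)],[np.sin(t),np.cos(t)]])
def rep(gap,n=1):
    s=get_state()
    p=(np.array(s['ee_pos'])[:2]-BC)@Rb-[0,.062*(gap-2)]
    f=s['wrist_force'][:2]@Rb
    print('t',round(s['clock'],2),'block-frame off mm',(p*1000).round(2),'tip depth mm',round((.064-(s['ee_pos'][2]-.0793))*1000,2),'F xyz block',f.round(2),s['wrist_force'][2].round(2),'T',s['wrist_torque'].round(2),'gap',round(s['finger_gap'],4))
    return s
if __name__=='__main__':
    s=rep(int(sys.argv[1])); M=Rq(s['eef_rot']);print('yaw',np.degrees(np.arctan2(M[1,0],M[0,0])).round(2),'zax(block)',(M[:2,2]@Rb).round(4))
E
python3 st.py 3; python3 - <<'E'
from h import *
save('side','pics/sd1.png');save('wrist','pics/w7.png')
im=cv2.imread('pics/sd1.png')[120:260,220:360];cv2.imwrite('pics/sd1c.png',cv2.resize(im,None,fx=4.2,fy=4.2,interpolation=cv2.INTER_CUBIC))
E
```

```text
t 6.83 block-frame off mm [0.34 2.7 ] tip depth mm -15.4 F xyz block [-0.28 -0.47] -1.24 T [ 0.03 -0.01 -0.04] gap 0.019
yaw -9.99 zax(block) [0.0031 0.0012]
```

View pics/sd1c.png

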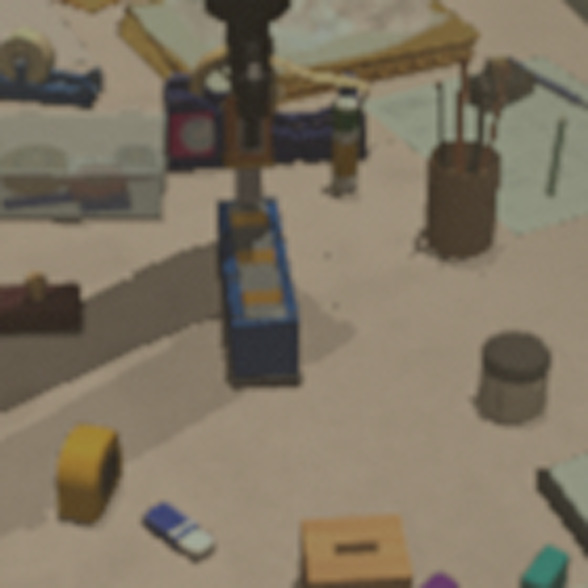

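View pics/w7.png

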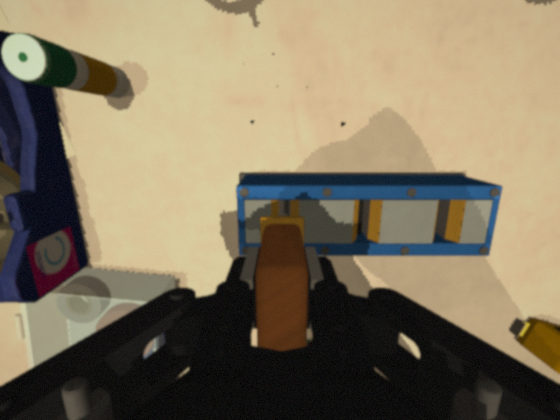

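Request:
apply_moves(
  steps=[
    {"translation": [-0.001, 0.011, 0.016], "rot": [0, 0, 0]},
    {"translation": [-0.001, 0.011, 0.016], "rot": [0, 0, 0]},
    {"translation": [-0.001, 0.011, 0.016], "rot": [0, 0, 0]},
  ],
)

```text
clock: 7.3
ee_pos: [0.5921, 0.1521, 0.1526]
eef_rot: [-0.0, 0.996, -0.087, -0.0]
wrist_force: [-0.6, -0.3, -1.1]
finger_gap: 0.0195
```

```bash
python3 st.py 3
```

```text
t 7.3 block-frame off mm [-1.01 -0.15] tip depth mm -9.26 F xyz block [-0.55 -0.41] -1.07 T [-0.    0.03 -0.02] gap 0.0195
yaw -9.94 zax(block) [-0.0001 -0.    ]
```

Request:
apply_moves(
  steps=[
    {"translation": [0, 0, 0], "rot": [0, 0, 0]},
  ],
)

```text
clock: 7.42
ee_pos: [0.5922, 0.1522, 0.1526]
eef_rot: [-0.0, 0.996, -0.087, 0.0]
wrist_force: [-0.3, 0.1, -1.6]
finger_gap: 0.0196
```

```bash
python3 st.py 3
```

```text
t 7.42 block-frame off mm [-1.01  0.  ] tip depth mm -9.32 F xyz block [-0.36  0.05] -1.63 T [ 0.03  0.02 -0.01] gap 0.0196
yaw -9.94 zax(block) [-0.      0.0001]
```

Request:
apply_moves(
  steps=[
    {"translation": [0, 0, 0.016], "rot": [0, 0, 0]},
    {"translation": [0, 0, 0.016], "rot": [0, 0, 0]},
  ],
)

```text
clock: 7.68
ee_pos: [0.5919, 0.1521, 0.148]
eef_rot: [0.0, 0.996, -0.087, -0.0]
wrist_force: [0.9, 0.3, -0.9]
finger_gap: 0.0196
```

```bash
python3 st.py 3
```

```text
t 7.67 block-frame off mm [-1.27 -0.2 ] tip depth mm -4.72 F xyz block [0.8  0.42] -0.9 T [-0.05 -0.   -0.05] gap 0.0196
yaw -9.94 zax(block) [-0.0008 -0.0003]
```

Request:
apply_moves(
  steps=[
    {"translation": [0.005, 0, 0.016], "rot": [0, 0, 0]},
    {"translation": [0.005, 0, 0.032], "rot": [0, 0, 0]},
    {"translation": [0.005, 0, 0.05], "rot": [0, 0, 0]},
    {"translation": [0.005, 0, 0.05], "rot": [0, 0, 0]},
  ],
)

```text
clock: 8.18
ee_pos: [0.5931, 0.1518, 0.1355]
eef_rot: [0.0, 0.996, -0.087, -0.0]
wrist_force: [0.3, -0.2, -1.7]
finger_gap: 0.0194
```

```bash
python3 st.py 3
```

```text
t 8.18 block-frame off mm [-0.02 -0.23] tip depth mm 7.82 F xyz block [ 0.29 -0.11] -1.67 T [ 0.06 -0.01  0.02] gap 0.0194
yaw -9.94 zax(block) [-0.0009 -0.0003]
```

Request:
apply_moves(
  steps=[
    {"translation": [0, 0, 0.012], "rot": [0, 0, 0]},
    {"translation": [0, 0, 0.024], "rot": [0, 0, 0]},
    {"translation": [0, 0, 0.024], "rot": [0, 0, 0]},
  ],
)

```text
clock: 8.55
ee_pos: [0.5932, 0.1518, 0.1298]
eef_rot: [0.0, 0.996, -0.087, -0.0]
wrist_force: [-0.8, -0.4, -1.1]
finger_gap: 0.0197
```

```bash
python3 st.py 3
```

```text
t 8.55 block-frame off mm [ 0.09 -0.19] tip depth mm 13.53 F xyz block [-0.71 -0.58] -1.06 T [0.01 0.01 0.02] gap 0.0197
yaw -9.94 zax(block) [-0.0005 -0.0002]
```

Clean entry with no lateral force. Next come small steps past the 18 mm pad depth.

Request:
apply_moves(
  steps=[
    {"translation": [0, 0, 0.006], "rot": [0, 0, 0]},
    {"translation": [0, 0, 0.012], "rot": [0, 0, 0]},
    {"translation": [0, 0, 0.012], "rot": [0, 0, 0]},
  ],
)

```text
clock: 8.93
ee_pos: [0.5933, 0.1519, 0.1269]
eef_rot: [-0.0, 0.996, -0.087, -0.0]
wrist_force: [-0.6, 0.2, -1.3]
finger_gap: 0.0192
```

```bash
python3 st.py 3
```

```text
t 8.93 block-frame off mm [ 0.17 -0.1 ] tip depth mm 16.36 F xyz block [-0.59  0.11] -1.29 T [-0.04  0.04  0.01] gap 0.0192
yaw -9.94 zax(block) [-0.0002 -0.    ]
```

Request:
apply_moves(
  steps=[
    {"translation": [0, 0, 0.008], "rot": [0, 0, 0]},
    {"translation": [0, 0, 0.008], "rot": [0, 0, 0]},
  ],
)

```text
clock: 9.18
ee_pos: [0.5933, 0.1519, 0.1249]
eef_rot: [0.0, 0.996, -0.087, -0.0]
wrist_force: [-0.5, -0.0, -2.0]
finger_gap: 0.0198
```

```bash
python3 st.py 3
```

```text
t 9.18 block-frame off mm [ 0.16 -0.12] tip depth mm 18.39 F xyz block [-0.53 -0.1 ] -2.03 T [ 0.02 -0.02  0.03] gap 0.0198
yaw -9.94 zax(block) [-0.0002 -0.0001]
```

Request:
apply_moves(
  steps=[
    {"translation": [0, 0, 0.005], "rot": [0, 0, 0]},
    {"translation": [0, 0, 0.005], "rot": [0, 0, 0]},
  ],
)

```text
clock: 9.43
ee_pos: [0.5934, 0.1519, 0.1237]
eef_rot: [-0.0, 0.996, -0.087, -0.0]
wrist_force: [0.2, 0.1, -1.2]
finger_gap: 0.0196
```

```bash
python3 st.py 3
```

```text
t 9.43 block-frame off mm [ 0.21 -0.11] tip depth mm 19.56 F xyz block [0.16 0.13] -1.15 T [0.03 0.01 0.03] gap 0.0196
yaw -9.94 zax(block) [-0.0001 -0.    ]
```

Request:
apply_moves(
  steps=[
    {"translation": [0, 0, 0.005], "rot": [0, 0, 0]},
    {"translation": [0, 0, 0.005], "rot": [0, 0, 0]},
  ],
)

```text
clock: 9.68
ee_pos: [0.5933, 0.1519, 0.1224]
eef_rot: [0.0, 0.996, -0.087, -0.0]
wrist_force: [-0.1, -0.1, -1.7]
finger_gap: 0.019
```

```bash
python3 st.py 3
```

```text
t 9.68 block-frame off mm [ 0.19 -0.12] tip depth mm 20.86 F xyz block [-0.09 -0.15] -1.68 T [-0.01 -0.    0.02] gap 0.019
yaw -9.94 zax(block) [-0.0002 -0.    ]
```

Request:
apply_moves(
  steps=[
    {"translation": [0, 0, 0.006], "rot": [0, 0, 0]},
    {"translation": [0, 0, 0.006], "rot": [0, 0, 0]},
  ],
)

```text
clock: 9.93
ee_pos: [0.5933, 0.1519, 0.1209]
eef_rot: [0.0, 0.996, -0.087, -0.0]
wrist_force: [0.3, -0.8, -1.3]
finger_gap: 0.0196
```

```bash
python3 st.py 3
```

```text
t 9.93 block-frame off mm [ 0.18 -0.13] tip depth mm 22.37 F xyz block [ 0.4  -0.71] -1.33 T [-0.02 -0.01  0.04] gap 0.0196
yaw -9.94 zax(block) [-0.0002 -0.0001]
```

Request:
apply_moves(
  steps=[
    {"translation": [0, 0, 0.008], "rot": [0, 0, 0]},
    {"translation": [0, 0, 0.008], "rot": [0, 0, 0]},
  ],
)

```text
clock: 10.18
ee_pos: [0.5933, 0.1519, 0.1189]
eef_rot: [0.0, 0.996, -0.087, -0.0]
wrist_force: [-0.2, 0.9, -0.7]
finger_gap: 0.0196
```

```bash
python3 st.py 3
```

```text
t 10.18 block-frame off mm [ 0.13 -0.12] tip depth mm 24.44 F xyz block [-0.37  0.84] -0.72 T [0.04 0.02 0.02] gap 0.0196
yaw -9.94 zax(block) [-0.0003 -0.    ]
```

Request:
apply_moves(
  steps=[
    {"translation": [0, 0, 0.008], "rot": [0, 0, 0]},
    {"translation": [0, 0, 0.008], "rot": [0, 0, 0]},
  ],
)

```text
clock: 10.42
ee_pos: [0.5933, 0.1519, 0.1169]
eef_rot: [0.0, 0.996, -0.087, -0.0]
wrist_force: [-0.2, 0.4, -0.8]
finger_gap: 0.0195
```

```bash
python3 st.py 3
```

```text
t 10.43 block-frame off mm [ 0.15 -0.15] tip depth mm 26.42 F xyz block [-0.24  0.38] -0.83 T [ 0.01  0.01 -0.05] gap 0.0195
yaw -9.94 zax(block) [-0.0003 -0.0001]
```

Request:
apply_moves(
  steps=[
    {"translation": [0, 0, 0.012], "rot": [0, 0, 0]},
    {"translation": [0, 0, 0.012], "rot": [0, 0, 0]},
  ],
)

```text
clock: 10.68
ee_pos: [0.5934, 0.1516, 0.1138]
eef_rot: [0.0, 0.996, -0.087, -0.0]
wrist_force: [0.3, -0.8, -1.5]
finger_gap: 0.0192
```

```bash
python3 st.py 3
```

```text
t 10.68 block-frame off mm [ 0.27 -0.38] tip depth mm 29.48 F xyz block [ 0.41 -0.69] -1.53 T [-0.25 -0.    0.01] gap 0.0192
yaw -9.96 zax(block) [-0.0002 -0.0003]
```

Request:
apply_moves(
  steps=[
    {"translation": [0, 0, 0.012], "rot": [0, 0, 0]},
    {"translation": [0, 0, 0.012], "rot": [0, 0, 0]},
  ],
)

```text
clock: 10.92
ee_pos: [0.5939, 0.1515, 0.1119]
eef_rot: [0.0, 0.996, -0.087, 0.001]
wrist_force: [-1.2, -2.6, 5.7]
finger_gap: 0.0193
```

```bash
python3 st.py 3
```

```text
t 10.93 block-frame off mm [ 0.8  -0.45] tip depth mm 31.39 F xyz block [-0.73 -2.79] 5.65 T [-0.65  0.4  -0.08] gap 0.0193
yaw -9.97 zax(block) [ 0.0012 -0.0002]
```

Request:
apply_moves(
  steps=[
    {"translation": [0, 0, 0.012], "rot": [0, 0, 0]},
    {"translation": [0, 0, 0.012], "rot": [0, 0, 0]},
  ],
)

```text
clock: 11.18
ee_pos: [0.5944, 0.1514, 0.1091]
eef_rot: [0.0, 0.996, -0.087, 0.001]
wrist_force: [0.7, -1.6, 4.7]
finger_gap: 0.0196
```

```bash
python3 st.py 3
```

```text
t 11.18 block-frame off mm [ 1.31 -0.46] tip depth mm 34.18 F xyz block [ 0.96 -1.41] 4.75 T [-0.77 -0.06  0.03] gap 0.0196
yaw -9.98 zax(block) [0.0024 0.0001]
```

Request:
apply_moves(
  steps=[
    {"translation": [-0.002, 0, 0.012], "rot": [0, 0, 0]},
    {"translation": [-0.002, 0, 0.012], "rot": [0, 0, 0]},
  ],
)

```text
clock: 11.42
ee_pos: [0.5942, 0.1514, 0.1063]
eef_rot: [0.0, 0.996, -0.087, 0.001]
wrist_force: [0.6, -2.3, 5.2]
finger_gap: 0.0194
```

```bash
python3 st.py 3
```

```text
t 11.43 block-frame off mm [ 1.12 -0.46] tip depth mm 37.01 F xyz block [ 1.03 -2.15] 5.15 T [-0.81 -0.24 -0.01] gap 0.0194
yaw -10.0 zax(block) [0.0029 0.0003]
```

Request:
apply_moves(
  steps=[
    {"translation": [-0.002, 0, 0.012], "rot": [0, 0, 0]},
    {"translation": [-0.002, 0, 0.012], "rot": [0, 0, 0]},
  ],
)

```text
clock: 11.68
ee_pos: [0.5939, 0.1514, 0.1034]
eef_rot: [-0.0, 0.996, -0.087, 0.002]
wrist_force: [1.6, -2.9, 6.3]
finger_gap: 0.0199
```

```bash
python3 st.py 3
```

```text
t 11.68 block-frame off mm [ 0.81 -0.47] tip depth mm 39.92 F xyz block [ 2.11 -2.61] 6.29 T [-0.82 -0.38  0.03] gap 0.0199
yaw -10.0 zax(block) [0.0033 0.0003]
```

Request:
apply_moves(
  steps=[
    {"translation": [-0.002, 0, 0.006], "rot": [0, 0, 0]},
    {"translation": [-0.002, 0, 0.006], "rot": [0, 0, 0]},
  ],
)

```text
clock: 11.92
ee_pos: [0.5936, 0.1515, 0.1021]
eef_rot: [-0.0, 0.996, -0.087, 0.002]
wrist_force: [0.9, -4.4, 7.3]
finger_gap: 0.0191
```

```bash
python3 st.py 3
```

```text
t 11.93 block-frame off mm [ 0.52 -0.5 ] tip depth mm 41.16 F xyz block [ 1.6  -4.13] 7.35 T [-0.87 -0.33 -0.06] gap 0.0191
yaw -10.01 zax(block) [0.0038 0.0004]
```

Request:
apply_moves(
  steps=[
    {"translation": [0, 0, 0.004], "rot": [0, 0, 0]},
    {"translation": [0, 0, 0.004], "rot": [0, 0, 0]},
  ],
)

```text
clock: 12.18
ee_pos: [0.5936, 0.1515, 0.1013]
eef_rot: [-0.0, 0.996, -0.087, 0.002]
wrist_force: [1.1, -3.0, 9.2]
finger_gap: 0.0195
```

```bash
python3 st.py 3
```

```text
t 12.18 block-frame off mm [ 0.49 -0.49] tip depth mm 42.04 F xyz block [ 1.65 -2.72] 9.17 T [-0.87 -0.12 -0.04] gap 0.0195
yaw -10.01 zax(block) [0.0037 0.0004]
```

Request:
apply_moves(
  steps=[
    {"translation": [0, 0, 0.004], "rot": [0, 0, 0]},
    {"translation": [0, 0, 0.004], "rot": [0, 0, 0]},
  ],
)

```text
clock: 12.42
ee_pos: [0.5936, 0.1515, 0.1012]
eef_rot: [0.0, 0.996, -0.087, 0.002]
wrist_force: [-2.0, -3.9, 15.5]
finger_gap: 0.0192
```

```bash
python3 st.py 3
```

```text
t 12.43 block-frame off mm [ 0.54 -0.45] tip depth mm 42.1 F xyz block [-1.28 -4.22] 15.52 T [-1.17  0.66  0.06] gap 0.0192
yaw -10.01 zax(block) [0.0042 0.0003]
```

Request:
apply_moves(
  steps=[
    {"translation": [0, 0, 0.004], "rot": [0, 0, 0]},
    {"translation": [0, 0, 0.004], "rot": [0, 0, 0]},
  ],
)

```text
clock: 12.68
ee_pos: [0.5937, 0.1515, 0.1012]
eef_rot: [0.0, 0.996, -0.087, 0.002]
wrist_force: [-5.3, -5.1, 22.5]
finger_gap: 0.0194
```

```bash
python3 st.py 3
```

```text
t 12.68 block-frame off mm [ 0.58 -0.42] tip depth mm 42.15 F xyz block [-4.29 -5.89] 22.46 T [-1.34  1.44 -0.1 ] gap 0.0194
yaw -10.01 zax(block) [0.0047 0.0003]
```

Request:
apply_moves(
  steps=[
    {"translation": [0, 0, -0.006], "rot": [0, 0, 0]},
    {"translation": [0, 0, -0.006], "rot": [0, 0, 0]},
  ],
)

```text
clock: 12.92
ee_pos: [0.5936, 0.1514, 0.1012]
eef_rot: [-0.0, 0.996, -0.087, 0.002]
wrist_force: [-0.1, -3.1, 11.2]
finger_gap: 0.0193
```

```bash
python3 st.py 3
```

```text
t 12.93 block-frame off mm [ 0.54 -0.52] tip depth mm 42.09 F xyz block [ 0.42 -3.1 ] 11.21 T [-0.97  0.25 -0.  ] gap 0.0193
yaw -10.01 zax(block) [0.004  0.0004]
```

Request:
apply_moves(
  steps=[
    {"translation": [0, 0, 0], "rot": [0, 0, 0]},
    {"translation": [0, 0, 0], "rot": [0, 0, 0]},
    {"translation": [0, 0, 0], "rot": [0, 0, 0]},
    {"translation": [0, 0, 0], "rot": [0, 0, 0]},
    {"translation": [0, 0, 0], "rot": [0, 0, 0]},
  ],
  hand=0.2,
)

```text
clock: 13.55
ee_pos: [0.5919, 0.1523, 0.099]
eef_rot: [-0.0, 0.996, -0.087, -0.0]
wrist_force: [-0.8, 0.4, -0.1]
finger_gap: 0.0513
```

```bash
python3 st.py 3
```

```text
t 13.55 block-frame off mm [-1.33  0.01] tip depth mm 44.32 F xyz block [-0.84  0.25] -0.06 T [-0.01 -0.04  0.02] gap 0.0513
yaw -9.93 zax(block) [-0.0002  0.0001]
```

Released, with zero load on the wrist. I'll retreat straight up and check.

Request:
apply_moves(
  steps=[
    {"translation": [0, 0, -0.08], "rot": [0, 0, 0]},
    {"translation": [0, 0, -0.25], "rot": [0, 0, 0]},
    {"translation": [0, 0, -0.42], "rot": [0, 0, 0]},
    {"translation": [-0.2, 0, -0.6], "rot": [0, 0, 0]},
    {"translation": [-0.3, 0, -0.6], "rot": [0, 0, 0]},
    {"translation": [-0.3, 0, -0.6], "rot": [0, 0, 0]},
    {"translation": [-0.3, 0, -0.6], "rot": [0, 0, 0]},
  ],
)

```text
clock: 14.42
ee_pos: [0.5185, 0.1646, 0.2489]
eef_rot: [0.0, 0.996, -0.087, 0.0]
wrist_force: [0.7, -0.1, -0.4]
finger_gap: 0.0512
```

```bash
python3 - <<'E'
from h import *
s=get_state();print(s['ee_pos'],s['clock'],s['wrist_force'].round(2))
t=save('wrist','pics/w9.png'); np.save('s9.npy',np.r_[s['ee_pos'],s['eef_rot']])
im=save('side','pics/sd9.png'); cv2.imwrite('pics/sd9c.png',cv2.resize(im[120:240,220:340],None,fx=5,fy=5,interpolation=cv2.INTER_CUBIC))
save('top','pics/top9.png')
E
```

```text
[0.51845822 0.16456956 0.24887874] 14.425 [ 0.68 -0.07 -0.41]
```

View pics/w9.png

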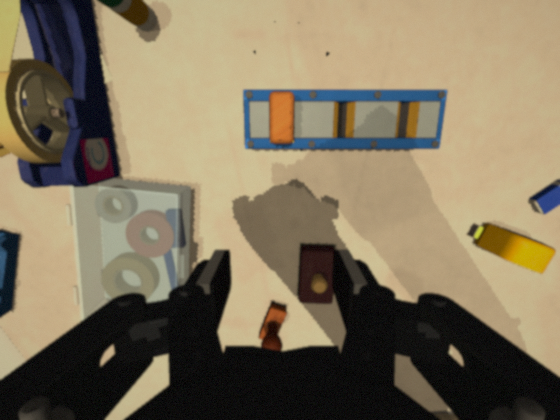

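View pics/sd9c.png

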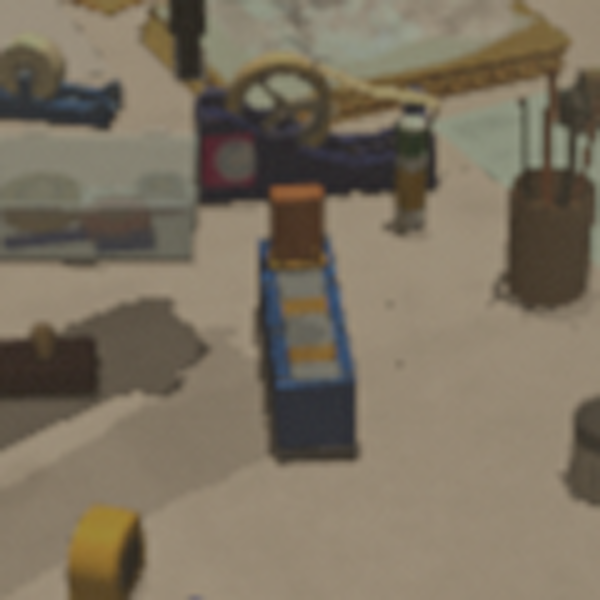

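View pics/top9.png

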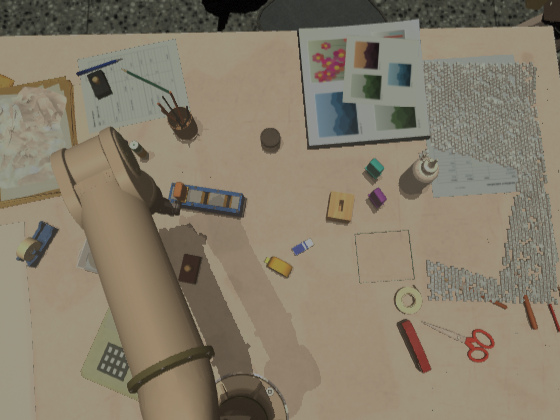

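```bash
python3 - <<'E'
from h import *
from st import BC,Rb
a=np.load('s9.npy');KM=cam('wrist',dict(ee_pos=a[:3],eef_rot=a[3:]))
c=atz(KM,(282,118),.125);print(c,((c[:2]-BC)@Rb-[0,.062])*1000)
close_job()
E
```

```text
[0.59229355 0.15074852 0.125     ] [-0.63922224 -1.42485626]
the job is handed in; nothing more can be done
```

I put the feeler blade in gap_3 (the +y one), pushed it fully home, let go and handed the job in at about 14.5 s. I got no verdict back.

- **Finding the gap:** I drew the blade out of its stand by the handle and lowered it into gap_3 in small steps. There was no pad at 18 mm. From about 30 mm down there was a steady drag of about 6–8 N, with a sideways push towards −y, so I took this as the right gap. I did not try the other two.
- **Fully home:** The blade stopped at about 42.1 mm with the shoulder seated. The wrist force peaked at about 22 N, well below the limits.
- **After letting go:**
    - The wrist showed no load, and the gripper is clear of everything.
    - The pictures show the shoulder flat on the block and the handle upright. Its top is about 1.5 mm from the gap's centre line, which is within my measuring error.
    - By eye, the bystanders are where they were.

One mismatch: the block's top outline measured about 194 x 54 mm instead of the stated 208 x 58 mm. The gap spacing and mouth sizes did match the text, so I used those to aim.

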